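# Slide the stock tray home past its sprung shelf lock

### The arm

A 7-joint arm with a two-finger parallel gripper is mounted at the origin on the work surface. World frame = base frame: x ahead of the robot, y to its left, z up, the work surface at z = 0. Lengths are in m, angles in rad, forces in N, time in s.
With the tool pointing down it reaches from about 0.4 to 0.85 m from the base axis. Payload 6.9 kg.
Tool frame: the origin (TCP) lies at the very end of the fingers, on their centre line; the grasp point (between the pads) lies ctrl.tcp_to_grasp behind it (ctrl.tcp_to_grasp is the distance from the TCP to the grasp point, in m); z points along the fingers, y is the line along which they close (so a half turn about z gives the same grasp; the last joint's range is limited). The gripper opens to 85 mm and grips with 20 to 120 N. Pads are 22 mm wide; open, the fingers measure 114 mm over their backs; the gripper's body (76 mm by 85 mm) begins 54 mm behind the grasp point. The pads swing forward as they close: fully open they stand 13 mm farther back than shut.
Start: joints at [1.337, 0.507, -0.238, 1.5, 0.126, 1.149, -0.155], TCP at [0.208, -0.589, 0.231] pointing down, gripper open.
Joint ranges: [-3.08, 3.08], [-0.24, 2.05], [-1.43, 1.35], [0, 2.5], [-1.52, 4.66], [0.17, 1.96], [-2.89, 2.89]. Speed limits (rad/s): [2.39, 2.39, 3.14, 3.14, 3.14, 3.14, 3.14].

### API

Orientations are given as a rotation vector (axis times angle).
In Python, from bench import ctrl gives the robot as it stands. The module is installed in compiled form; this text tells all that it offers.
- The arm moves only by the shell command python3 -m jog 'ROWS' [FORCE]. ROWS is JSON, a list of rows, each an object with "slide": the shift along the tool's x, y, z each as a share of 0.04 m, from -1 to 1, a list of three; "turn": the turn, a rotation vector about the tool's x, y, z each as a share of pi rad, from -1 to 1, a list of three; "gripper": the opening, from 0 (shut) to 1 (fully open). A call has 1 to 8 rows; each row shifts and turns the commanded pose from where the row before left it, along the tool's axes as they then stand; what a row does not reach is not made up. A row lasts 1/12 s, in which the tool goes at most 41.7 mm and 7.16 degrees, less where a joint would pass 70% of its speed; a pose out of reach is approached as far as the arm can. A call with a number of a shift or a turn outside -1 to 1 is refused whole. A call with a gripper value outside its range is refused whole. The fingers move at their own pace and stop on an object; FORCE is the grip in N (left out, the last holds). Time passes only in rows, so rows that do not move let the fingers close. It gives the time, the measured TCP pose, the force, the opening and the grip force at its end, in the units of the state.
- ctrl.get_obs(): the state, without advancing time (a new reading comes with each control period).
- ctrl.grab_frame(name): name is "scene" or "top"; returns a dict with "color" (384x512x3 uint8, blue, green, red), "mtx" (3x3 intrinsics, pixels), "R" (3x3) and "t" (3): a world point X has camera coordinates R X + t. Camera axes: x right, y down, z forward; pixel columns grow to the right and rows downward; lengths in m; the calibration is good to about 2 mm. A picture is of the moment at which its call begins. There is no depth.
- ctrl.sign_off(): hands the job in; it is judged then, once.
Trained networks look in a picture, given as the dict that the camera call returned (one of the last four; its "shot" number tells which), for a name from the list of things; names that differ only in an ending like _2 or _b are one class to them, and where a whole thing is asked for, a point or a joint stands for the part that bears it (a point fixed in the world has none). Each returns a list of dicts, best first, with "p" (0 to 1); they miss things now and then, are a little off and sometimes report something else, mostly with a low value. They report only what shows in the picture. A call takes as long as a camera call. They do not tell look-alikes from the thing itself.
- ctrl.find_in(label, picture): "xyz" ([x, y, z] in m, in the coordinates of the camera as it stood for that picture, good to about 4 mm: the middle of the surface that is visible of it).
The state is a dict: "t": time; "joints": joint angles; "dq": joint speeds; "joint_efforts": joint torques, N m; "tcp_pos": TCP position; "tool_rot": TCP orientation; "wrist_force": force on the tool from outside, world axes, zero at the start; "torque": the same for the moment, N m; "grip_width": finger opening in m; "finger_force": force on a finger pad.
Only numpy, scipy, OpenCV 4.12 (cv2) and the standard library are available. Lean on these libraries where they do the work, as an engineer would, in place of code of your own. Each camera call takes 0.05 s, during which the arm holds its last target. There are 200 camera calls.

### The job

Slide the aluminium tray fully home in its white shelf runner, past the spring lock: press the long yellow release bar down with the fingertips to sink the lock pin and, keeping it pressed, push the tray's red tab with the side of the fingers until the tray is against the back stop. Then let the bar spring up, so that the pin stands up behind the tray's blue lug, and take the hand clear. Only press and push: lift nothing, do not squeeze the tray or force it against the raised pin, keep the carton in the tray, and leave the jar, tape roll and blue box where they stand.

Things in the scene. Friction and masses are not known exactly. Their poses are not given: they have to be found in the camera images.
- runner: White shelf runner fixed on the bench: deck 20 mm high, two low rails (tops at 31 mm) for the tray. Origin at bench height midway between the rails; x = the direction to push the tray (level, away from the robot), y left of that, z up. White back stop at the far end. Tray fully home, against the stop: its origin at x = -5 mm in this frame; tray's lug touching the raised pin: x = -48 mm.
- tray: Aluminium tray, 160 mm along x, 130 mm wide, walls 40 mm high, about 0.6 kg, held by the rails and free to slide along runner x on nylon glides (1 to 4 N). Origin at the centre of its underside, 20 mm above the bench; axes as the runner's. Starts at x = -93 to -53 mm in the runner frame. On its right (-y) side a red push tab (near end) and a blue lug (far end) reach out over the yellow bar.
- push_tab (a point): Centre of the near (-x) face of the red tab, the face to push: an upright plate 8 mm thick along x, from 49 to 89 mm above the bench, reaching 17 mm either side of the bar's middle line. At (-55, -105, 49) mm in the tray frame; axes as the tray's.
- lock_lug (a point): Centre of the blue lug on the tray: a block 24 mm along x, 20 mm high, its underside 49 mm above the bench. In the tray frame at (50, -105, 39) mm. The raised lock pin blocks it.
- bar_top (a point): Point on the flat top of the yellow release bar, on its middle line, at (-130, -105, 42) mm in the runner frame while up; sinks with the bar. The bar is 36 mm wide, runs along the tray's right (-y) side from x = -202 to +34 mm in the runner frame and goes straight down wherever it is pressed.
- lock_pin (a point): Top of the steel lock pin, 12 mm along x, 20 mm wide, fixed on the far end of the bar, 18 mm above the bar's top, and moving with it; 60 mm above the bench while up. At (20, -105) mm in the runner frame. The lug clears it once the bar is pressed 11 mm; bar and pin then need not be at the very bottom.
- release_bar (a joint): How far the release bar and its pin are pressed down, in m: 0 = up, 0.018 = fully down (bar top 24 mm above the bench, 4 mm above the deck). A spring returns it: 3 N to start, 6.5 N when fully down.
- carton: Small cardboard carton, 85 x 60 x 40 mm, riding loose in the tray; origin at the centre of its underside. Leave it in the tray.
- jar: Jar with a white cap, 52 mm diameter, 85 mm high, standing on the bench to the right of the runner; origin at the centre of its underside. Leave it alone.
- tape: Roll of clear tape lying flat, 84 mm diameter, 25 mm high, on the bench to the right of the runner; origin at the centre of its underside. Leave it alone.
- blue_box: Blue product box, 120 x 80 x 60 mm, on the bench to the left of the runner; origin at the centre of its underside. Leave it alone.
Not all that is in view belongs to the job. Of the things that look like the tray, the larger one is meant.

How it is judged:
On the way, in this order (a step that is already met when the one before it is completed fails the run):
1. the release bar is pressed down while the lug is still short of the pin (value of joint release_bar above 0.009 m and x of tray in the frame of runner below -0.044 m), for 0.1 s.
2. with the bar held down, the lug slides over the sunk pin (value of joint release_bar above 0.009 m and x of tray in the frame of runner between -0.038 and -0.014 m), for 0.05 s.
At the end, for the whole second after the job is handed in: The tray is home within 7.5 mm of the back stop and at rest, the bar is up again (within 3 mm) so that the pin stands behind the lug, the carton lies in the tray, and the jar, tape and blue box are within 15 mm of where they stood (x of tray in the frame of runner between -0.0125 and -0.001 m and z of lock_lug in the frame of runner below 0.064 m and value of joint release_bar below 0.003 m and linear speed of tray below 0.01 m/s and z of carton in the frame of tray below 0.015 m and distance of each of jar, tape, blue_box from where it was at the start of the episode below 0.015 m); the robot touches nothing.
It fails at once if the tray is lifted or tipped (height (world z) of tray above 0.03 m or angle between tray's own z axis and vertical above 0.1 rad).
It fails at once if the tray is forced or gripped hard (over 40 N from the fingers) (contact force between the fingers and tray above 40 N).
It fails at once if the carton is lifted or tipped in the tray (z of carton in the frame of tray above 0.02 m or angle between carton's own z axis and vertical above 0.3 rad).
It fails at once if the jar, tape roll or blue box is lifted, tipped or pushed away (distance of any of jar, tape, blue_box from where it was at the start of the episode above 0.03 m or height (world z) of any of jar, tape, blue_box above 0.02 m or angle between any of jar, tape, blue_box's own z axis and vertical above 0.3 rad).
It also fails if it takes over 35 s, if anything falls off the work surface, if the arm or the gripper's body presses on something with over 40 N, if the wrist force passes 120 N, or if a joint passes its speed limit or range.

## Working session

There is one attempt and no reset: what is moved stays moved. The work goes in short steps, Python scripts to look and compute and a shell command to move; the robot and the scene stay as the last step left them, time stands still between calls to the robot, and variables do not carry over. Pictures are saved under pics/ and viewed, at most 10 in all, crops included, and the job is handed in when it is done.

```bash
mkdir -p pics
cat > h.py <<'E'
import numpy as np,cv2
from bench import ctrl
def w(f,c): return f["R"].T@(np.array(c)-f["t"])
def pix(f,X):
    c=f["R"]@np.array(X)+f["t"]; p=f["mtx"]@c; return (p[:2]/p[2]).round(0)
E
python3 - <<'E'
from h import *
o=ctrl.get_obs();print({k:np.round(v,3) for k,v in o.items()},ctrl.tcp_to_grasp)
ims=[]
for n in("scene","top"):
    f=ctrl.grab_frame(n);cv2.imwrite(f"pics/{n}0.png",f["color"])
    for l in("runner","tray","push_tab","lock_lug","bar_top","lock_pin","carton","jar","tape","blue_box"):
        for d in ctrl.find_in(l,f)[:3]:
            X=w(f,d["xyz"]);print(n,l,round(d["p"],2),X.round(3),pix(f,X))
E
```

```text
{'t': np.float64(0.0), 'joints': array([ 1.337,  0.508, -0.238,  1.501,  0.126,  1.149, -0.155]), 'dq': array([ 0.001,  0.   ,  0.001,  0.003,  0.   , -0.   ,  0.001]), 'joint_efforts': array([ 1.0000e-03, -6.2059e+01, -2.1860e+00, -2.4966e+01,  1.3000e-02,
        1.2000e-02,  0.0000e+00]), 'tcp_pos': array([ 0.208, -0.589,  0.23 ]), 'tool_rot': array([-3.095e+00, -5.310e-01,  1.000e-03]), 'wrist_force': array([-0.131, -0.147, -0.269]), 'torque': array([ 0.038,  0.004, -0.023]), 'finger_force': np.float64(0.0), 'grip_width': np.float64(0.085)} 0.0187
scene runner 0.6 [0.696 0.055 0.02 ] [291. 251.]
scene runner 0.3 [0.604 0.1   0.049] [295. 209.]
scene tray 0.98 [0.604 0.102 0.049] [296. 209.]
scene tray 0.56 [0.309 0.335 0.016] [330. 131.]
scene push_tab 0.95 [0.604 0.104 0.046] [297. 210.]
scene push_tab 0.84 [0.305 0.334 0.014] [329. 131.]
scene push_tab 0.44 [0.615 0.012 0.036] [262. 225.]
scene lock_lug 0.98 [0.602 0.1   0.051] [295. 208.]
scene lock_lug 0.89 [0.304 0.335 0.015] [329. 131.]
scene bar_top 0.79 [0.616 0.013 0.038] [263. 224.]
scene lock_pin 0.66 [0.613 0.015 0.03
[... 348 characters left out ...]
 [232. 168.]
top tray 0.72 [0.592 0.11  0.028] [221. 182.]
top tray 0.58 [0.309 0.328 0.001] [152. 276.]
top push_tab 0.89 [0.302 0.323 0.008] [153. 278.]
top push_tab 0.61 [0.597 0.111 0.02 ] [220. 181.]
top lock_lug 0.72 [0.596 0.11  0.024] [221. 181.]
top lock_lug 0.67 [0.308 0.325 0.004] [153. 276.]
top lock_lug 0.4 [0.592 0.139 0.063] [210. 181.]
top bar_top 0.79 [0.546 0.038 0.039] [244. 196.]
top lock_pin 0.59 [0.547 0.038 0.042] [244. 196.]
top lock_pin 0.54 [ 0.517 -0.077  0.027] [282. 205.]
top carton 0.66 [0.59  0.143 0.064] [209. 182.]
top jar 0.59 [ 0.421 -0.029  0.089] [269. 237.]
top tape 0.88 [ 0.519 -0.076  0.029] [282. 204.]
top blue_box 0.61 [0.687 0.277 0.06 ] [164. 151.]
```

View pics/scene0.png

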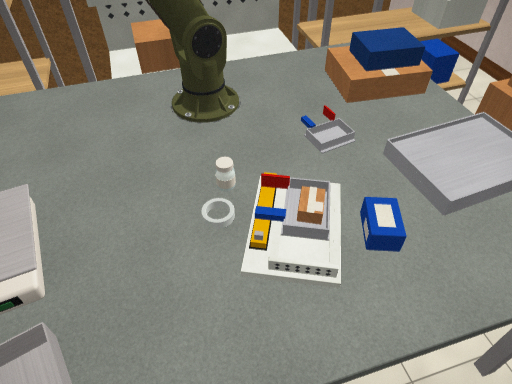

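View pics/top0.png

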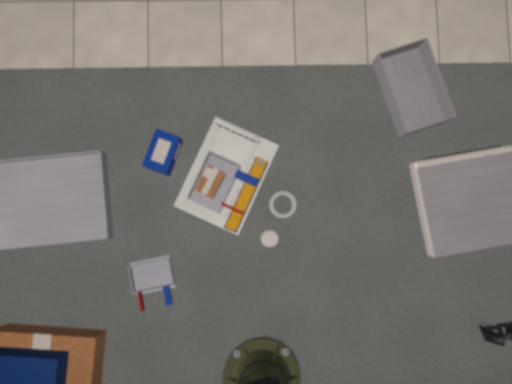

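The candidates for the tray are the large one in the white runner, at scene (305,208) and top (215,180), and a small look-alike at scene (330,133) and top (152,275). I choose the large one: it has the yellow bar, with its red tab at top (232,208) and blue lug at top (246,178). Next I check this in a crop and measure by colour.

Run:
```python
from h import *
f=ctrl.grab_frame("top");g=ctrl.grab_frame("scene")
a=cv2.resize(f["color"][105:245,160:310],None,fx=3,fy=4*.75,interpolation=3)
b=cv2.resize(g["color"][160:290,225:355],None,fx=3.2,fy=3.2,interpolation=3)
h=max(a.shape[0],b.shape[0]);P=lambda i:cv2.copyMakeBorder(i,0,h-i.shape[0],0,0,0)
c=np.hstack([P(a)[:, :390],P(b)[:, :400]]);cv2.imwrite("pics/crop.png",c);print(c.shape)
def ray(f,uv,z):
    d=f["R"].T@np.linalg.inv(f["mtx"])@np.array([*uv,1.]);C=-f["R"].T@f["t"];return C+d*(z-C[2])/d[2]
def seg(f,lo,hi,box):
    m=cv2.inRange(cv2.cvtColor(f["color"],40),np.array(lo),np.array(hi));k=np.zeros_like(m);x0,y0,x1,y1=box;k[y0:y1,x0:x1]=m[y0:y1,x0:x1]
    v,u=np.nonzero(k);return np.c_[u,v]
for n,F,box in(("top",f,(160,105,310,245)),("scene",g,(225,160,345,290))):
    print(n,"cam",(-F["R"].T@F["t"]).round(3))
    for nm,lo,hi,z in(("yel",(15,120,100),(32,255,255),.042),("red",(0,140,70),(6,255,255),.089),("blu",(105,150,60),(125,255,255),.069)):
        uv=seg(F,lo,hi,box)
        if len(uv)<5: print(nm,len(uv));continue
        W=np.array([ray(F,p,z)[:2] for p in uv],np.float32);r=cv2.minAreaRect(W)
        print(nm,len(uv),uv.mean(0).round(1),W.mean(0).round(4),np.round(r[0],4),np.round(r[1],4),round(r[2],2))
        if nm=="yel":print(cv2.boxPoints(r).round(3).tolist())
# white runner sheet
for n,F,box in(("top",f,(165,105,285,245)),):
    uv=seg(F,(0,0,165),(179,40,255),box);W=np.array([ray(F,p,.02)[:2] for p in uv],np.float32);r=cv2.minAreaRect(W);print("white",len(uv),r,cv2.boxPoints(r).round(3).tolist())
```

```text
(420, 790, 3)
top cam [0.46  0.053 1.256]
yel 698 [244.4 197.2] [0.5425 0.0379] [0.5522 0.0333] [0.0352 0.2317] 64.17
[[0.4399999976158142, 0.06800000369548798], [0.6489999890327454, -0.032999999821186066], [0.6639999747276306, -0.0010000000474974513], [0.4560000002384186, 0.10000000149011612]]
red 11 [234.2 209.1] [0.505  0.0692] [0.5076 0.0758] [0.0574 0.0038] 66.8
blu 443 [186.8 157.9] [0.662 0.207] [0.6244 0.1664] [0.3236 0.1136] 62.01
scene cam [ 1.16  -0.172  0.748]
yel 786 [268.3 213.9] [0.5899 0.0368] [0.594  0.0892] [0.1631 0.2474] 63.05
[[0.44699999690055847, 0.0729999989271164], [0.6669999957084656, -0.03999999910593033], [0.7409999966621399, 0.10599999874830246], [0.5210000276565552, 0.21799999475479126]]
red 331 [274.8 180.3] [0.5324 0.0715] [0.5328 0.0704] [0.0717 0.0445] 64.35
blu 349 [269.9 213. ] [0.6129 0.0315] [0.6129 0.0313] [0.0713 0.036 ] 64.88
white 3867 ((0.6114729642868042, 0.08834236860275269), (0.44108256697654724, 0.30562472343444824), 64.5074462890625) [[0.3790000081062317, -0.04500000178813934], [0.6539999842643738, -0.17599999904632568], [0.843999981880188, 0.22200000286102295], [0.5680000185966492, 0.3529999852180481]]
```

View pics/crop.png

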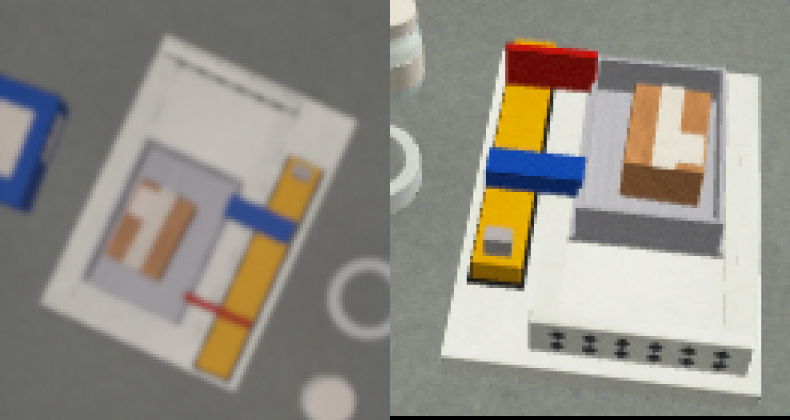

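The crop confirms the choice. The big tray has the carton in it, its red tab at crop (220,310), the blue lug at crop (265,218), and the pin ahead of the lug at crop (300,172). Next I find the tray's position along the runner and the moves needed.

```bash
cat >> h.py <<'E'
from scipy.spatial.transform import Rotation as Ro
PSI=np.deg2rad(-25.7);U=np.array([np.cos(PSI),np.sin(PSI)]);V=np.array([-U[1],U[0]])
BC=np.array([.5522,.0333]);O=BC+.084*U+.105*V
def torun(p): d=np.array(p)[:2]-O; return np.array([d@U,d@V])
def ray(f,uv,z):
    d=f["R"].T@np.linalg.inv(f["mtx"])@np.array([*uv,1.]);C=-f["R"].T@f["t"];return C+d*(z-C[2])/d[2]
def state():
    o=ctrl.get_obs();R=Ro.from_rotvec(o["tool_rot"]).as_matrix()
    print("t",round(float(o["t"]),2),"run",(torun(o["tcp_pos"])*1e3).round(1),"z",round(o["tcp_pos"][2]*1e3,1),"toolx yaw",np.rad2deg(np.arctan2(R[1,0],R[0,0])).round(2),"down",R[:,2].round(3),"F",np.round(o["wrist_force"],1),"w",round(float(o["grip_width"]),3))
E
python3 - <<'E'
from h import *
state();print("O",O)
f=ctrl.grab_frame("top");g=ctrl.grab_frame("scene")
def seg(F,lo,hi,box):
    m=cv2.inRange(cv2.cvtColor(F["color"],40),np.array(lo),np.array(hi));x0,y0,x1,y1=box
    v,u=np.nonzero(m[y0:y1,x0:x1]);return np.c_[u+x0,v+y0]
for nm,F,z,lo,hi,box in(("red top",f,.08,(0,110,60),(8,255,255),(215,195,250,220)),("red2",f,.08,(170,90,60),(179,255,255),(215,195,250,220)),("blue top",f,.069,(105,120,50),(125,255,255),(230,165,265,195)),
  ("red scene",g,.089,(0,140,70),(6,255,255),(225,160,345,290)),("blue scene",g,.069,(105,150,60),(125,255,255),(225,160,345,290))):
    uv=seg(F,lo,hi,box)
    if len(uv)<3: print(nm,len(uv));continue
    W=np.array([torun(ray(F,p,z)) for p in uv])*1e3
    k=abs(W[:,1]+105)<20;print(nm,len(uv),"x on bar 5/50/95%",np.percentile(W[k,0],[2,50,98]).round(1),"y",np.percentile(W[:,1],[2,98]).round(1))
# pin and jar
for l in("jar","tape"):
    for d in ctrl.find_in(l,f)[:1]:print(l,(torun(w(f,d["xyz"]))*1e3).round(0))
# corner checks of model: predicted pixels for bar ends, tab, lug
for x,y,z in((-202,-105,42),(34,-105,42),(20,-105,60)):
    X=[*(O+x/1e3*U+y/1e3*V),z/1e3];print((x,y),pix(f,X),pix(g,X))
E
```

```text
t 1.2 run [-123.9 -815.1] z 231.3 toolx yaw 19.47 down [-0.  0. -1.] F [-0.1 -0.1 -0.7] w 0.085
O [0.67342467 0.09148572]
red top 40 x on bar 5/50/95% [-144.  -141.6 -138.3] y [-119.1  -53.8]
red2 0
blue top 135 x on bar 5/50/95% [-49.9 -41.4 -33.2] y [-118.5  -54.4]
red scene 341 x on bar 5/50/95% [-138.7 -118.4  -98. ] y [-113.4  -46. ]
blue scene 348 x on bar 5/50/95% [-45.5 -28.3 -11.8] y [-114.4  -46.5]
jar [-175. -219.]
tape [ -69. -218.]
(-202, -105) [230. 229.] [268. 170.]
(34, -105) [262. 159.] [256. 240.]
(20, -105) [260. 162.] [256. 230.]
```

Top and scene views put the tray at x ≈ -91 and -84 mm, so about -88 and well short of the pin, with the tab face near -144. I'll land the closed fingertips at runner (-172, -105). First comes the turn of 45.2° about tool z, done while closing the fingers.

```bash
sed -i 's/^BC=.*/BC=np.array([.5522,.0333])+.002*U+.002*V;O=BC+.084*U+.105*V/' h.py
python3 -m jog '[{"slide":[0,0,0],"turn":[0,0,0.036],"gripper":0},{"slide":[0,0,0],"turn":[0,0,0.036],"gripper":0},{"slide":[0,0,0],"turn":[0,0,0.036],"gripper":0},{"slide":[0,0,0],"turn":[0,0,0.036],"gripper":0},{"slide":[0,0,0],"turn":[0,0,0.036],"gripper":0},{"slide":[0,0,0],"turn":[0,0,0.036],"gripper":0},{"slide":[0,0,0],"turn":[0,0,0.036],"gripper":0},{"slide":[0,0,0],"turn":[0,0,0],"gripper":0}]'
python3 -c "from h import *;state()"
```

```text
t: 2.07
tcp_pos: [0.2085, -0.5892, 0.2313]
tool_rot: [3.06, -0.711, -0.0]
wrist_force: [0.0, -0.0, 0.2]
grip_width: -0.0002
finger_force: 0.0
t 2.07 run [-125.8 -817. ] z 231.3 toolx yaw -26.16 down [-0. -0. -1.] F [ 0.  -0.   0.2] w -0.0
```

```bash
python3 -m jog '[{"slide":[0,-0.8,0],"turn":[0,0,0],"gripper":0},{"slide":[0,-0.8,0],"turn":[0,0,0],"gripper":0},{"slide":[0,-0.8,0],"turn":[0,0,0],"gripper":0},{"slide":[0,-0.8,0],"turn":[0,0,0],"gripper":0},{"slide":[0,-0.8,0],"turn":[0,0,0],"gripper":0},{"slide":[0,-0.8,0],"turn":[0,0,0],"gripper":0},{"slide":[0,-0.8,0],"turn":[0,0,0],"gripper":0},{"slide":[0,-0.8,0],"turn":[0,0,0],"gripper":0}]'
python3 -c "from h import *;state()"
python3 -m jog '[{"slide":[0,-0.8,0],"turn":[0,0,0],"gripper":0},{"slide":[0,-0.8,0],"turn":[0,0,0],"gripper":0},{"slide":[0,-0.8,0],"turn":[0,0,0],"gripper":0},{"slide":[0,-0.8,0],"turn":[0,0,0],"gripper":0},{"slide":[0,-0.8,0],"turn":[0,0,0],"gripper":0},{"slide":[0,-0.8,0],"turn":[0,0,0],"gripper":0},{"slide":[0,-0.8,0],"turn":[0,0,0],"gripper":0},{"slide":[0,-0.8,0],"turn":[0,0,0],"gripper":0}]'
python3 -c "from h import *;state()"
```

```text
t: 2.73
tcp_pos: [0.3205, -0.3575, 0.2315]
tool_rot: [3.063, -0.697, 0.001]
wrist_force: [0.3, -0.5, -0.4]
grip_width: -0.0001
finger_force: 0.0
t 2.73 run [-125.2 -559.6] z 231.5 toolx yaw -25.64 down [ 0.    -0.001 -1.   ] F [ 0.3 -0.5 -0.4] w -0.0
t: 3.4
tcp_pos: [0.4324, -0.1272, 0.2316]
tool_rot: [3.063, -0.697, 0.001]
wrist_force: [-0.5, -0.5, -0.8]
grip_width: -0.0003
finger_force: 0.0
t 3.4 run [-124.4 -303.6] z 231.6 toolx yaw -25.64 down [ 0.001 -0.001 -1.   ] F [-0.5 -0.5 -0.8] w -0.0
```

```bash
python3 -m jog '[{"slide":[0,-0.8,0],"turn":[0,0,0],"gripper":0},{"slide":[-0.2,-0.8,0],"turn":[0,0,0],"gripper":0},{"slide":[-0.2,-0.8,0],"turn":[0,0,0],"gripper":0},{"slide":[-0.2,-0.8,0],"turn":[0,0,0],"gripper":0},{"slide":[-0.2,-0.8,0],"turn":[0,0,0],"gripper":0},{"slide":[-0.2,-0.8,0],"turn":[0,0,0],"gripper":0},{"slide":[-0.2,-0.17,0],"turn":[0,0,0],"gripper":0},{"slide":[0,0,0],"turn":[0,0,0],"gripper":0}]'
python3 -c "from h import *;state()"
python3 -m jog '[{"slide":[0,0,0.8],"turn":[0,0,0],"gripper":0},{"slide":[0,0,0.8],"turn":[0,0,0],"gripper":0},{"slide":[0,0,0.8],"turn":[0,0,0],"gripper":0},{"slide":[0,0,0.6],"turn":[0,0,0],"gripper":0},{"slide":[0,0,0.4],"turn":[0,0,0],"gripper":0},{"slide":[0,0,0],"turn":[0,0,0],"gripper":0}]'
python3 - <<'E'
from h import *
state();a=ctrl.grab_frame("top")["color"][105:245,160:310];b=ctrl.grab_frame("scene")["color"][130:290,205:355]
c=np.hstack([cv2.resize(a,(390,420),interpolation=3),cv2.resize(b,(394,420),interpolation=3)]);cv2.imwrite("pics/c2.png",c)
E
```

```text
t: 4.07
tcp_pos: [0.4749, 0.0747, 0.2314]
tool_rot: [-3.064, 0.689, 0.001]
wrist_force: [-1.1, -0.4, 0.0]
grip_width: 0.0002
finger_force: 0.0
t 4.07 run [-173.6 -103.2] z 231.4 toolx yaw -25.36 down [-0.     0.001 -1.   ] F [-1.1 -0.4  0. ] w 0.0
t: 4.57
tcp_pos: [0.4735, 0.069, 0.0925]
tool_rot: [3.059, -0.702, -0.008]
wrist_force: [-0.1, -0.7, 0.6]
grip_width: 0.0002
finger_force: 0.0
t 4.57 run [-172.4 -109. ] z 92.5 toolx yaw -25.85 down [-0.005 -0.002 -1.   ] F [-0.1 -0.7  0.6] w 0.0
```

View pics/c2.png

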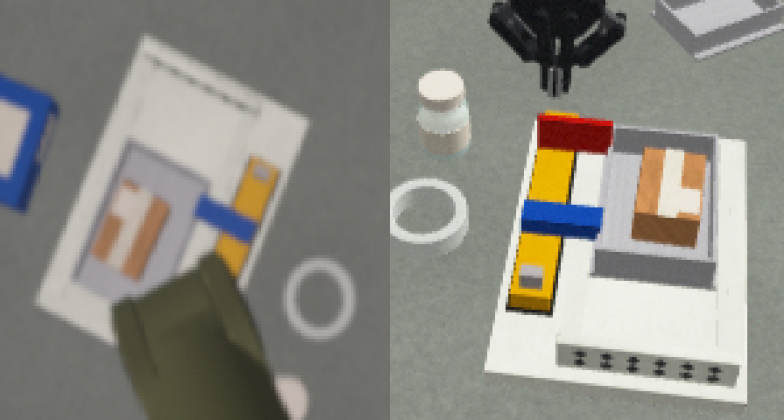

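The closed fingertips, at crop (555,85), hang behind the red tab (575,133) and over the bar's near end, clear of the jar. Next I lower to just above the bar and trim y.

```bash
python3 -c "from h import *;state()"
python3 -m jog '[{"slide":[0,-0.08,0.4],"turn":[0,0,0],"gripper":0},{"slide":[0,0,0.4],"turn":[0,0,0],"gripper":0},{"slide":[0,0,0.2],"turn":[0,0,0],"gripper":0},{"slide":[0,0,0],"turn":[0,0,0],"gripper":0},{"slide":[0,0,0],"turn":[0,0,0],"gripper":0}]'
python3 -c "from h import *;state()"
```

```text
t 4.67 run [-171.1 -107.2] z 95.4 toolx yaw -25.88 down [-0.001 -0.001 -1.   ] F [-0.2  0.9 -0.5] w -0.0
t: 5.08
tcp_pos: [0.4773, 0.0737, 0.0561]
tool_rot: [3.062, -0.704, 0.001]
wrist_force: [-0.2, -0.4, 0.3]
grip_width: 0.0001
finger_force: 0.0
t 5.08 run [-171.1 -103.1] z 56.1 toolx yaw -25.89 down [ 0.001 -0.    -1.   ] F [-0.2 -0.4  0.3] w 0.0
```

```bash
python3 -m jog '[{"slide":[0,0.02,0.2],"turn":[0,0,0],"gripper":0},{"slide":[0,0,0.2],"turn":[0,0,0],"gripper":0},{"slide":[0,0,0.1],"turn":[0,0,0],"gripper":0},{"slide":[0,0,0],"turn":[0,0,0],"gripper":0},{"slide":[0,0,0],"turn":[0,0,0],"gripper":0}]'
python3 -c "from h import *;state()"
python3 -m jog '[{"slide":[0,0,0.1],"turn":[0,0,0],"gripper":0},{"slide":[0,0,0.1],"turn":[0,0,0],"gripper":0},{"slide":[0,0,0],"turn":[0,0,0],"gripper":0},{"slide":[0,0,0],"turn":[0,0,0],"gripper":0}]'
python3 -c "from h import *;state()"
```

```text
t: 5.5
tcp_pos: [0.4774, 0.0732, 0.0355]
tool_rot: [-3.061, 0.704, -0.002]
wrist_force: [2.3, -0.5, 5.2]
grip_width: 0.0
finger_force: 2.2
t 5.5 run [-170.7 -103.5] z 35.5 toolx yaw -25.9 down [ 0.001  0.    -1.   ] F [ 2.3 -0.5  5.2] w 0.0
t: 5.83
tcp_pos: [0.4773, 0.0733, 0.0277]
tool_rot: [-3.061, 0.704, -0.002]
wrist_force: [2.7, -1.2, 6.7]
grip_width: 0.0002
finger_force: 2.9
t 5.83 run [-170.8 -103.5] z 27.7 toolx yaw -25.9 down [ 0.001  0.    -1.   ] F [ 2.7 -1.2  6.7] w 0.0
```

Bar is down about 14 mm, and the spring force agrees with that. Now I push along runner x.

```bash
python3 -m jog '[{"slide":[0.1,0,0],"turn":[0,0,0],"gripper":0},{"slide":[0.15,0,0],"turn":[0,0,0],"gripper":0},{"slide":[0.15,0,0],"turn":[0,0,0],"gripper":0},{"slide":[0.15,0,0],"turn":[0,0,0],"gripper":0},{"slide":[0.15,0,0],"turn":[0,0,0],"gripper":0},{"slide":[0.15,0,0],"turn":[0,0,0],"gripper":0},{"slide":[0.15,0,0],"turn":[0,0,0],"gripper":0}]'
python3 - <<'E'
from h import *
state();cv2.imwrite("pics/c3.png",cv2.resize(ctrl.grab_frame("scene")["color"][130:290,205:355],(600,600),interpolation=3))
E
```

```text
t: 6.42
tcp_pos: [0.5103, 0.0566, 0.0274]
tool_rot: [3.061, -0.702, -0.006]
wrist_force: [-5.9, 1.7, 7.7]
grip_width: -0.0
finger_force: 3.0
t 6.42 run [-133.8 -104.2] z 27.4 toolx yaw -25.82 down [-0.004  0.    -1.   ] F [-5.9  1.7  7.7] w -0.0
```

View pics/c3.png

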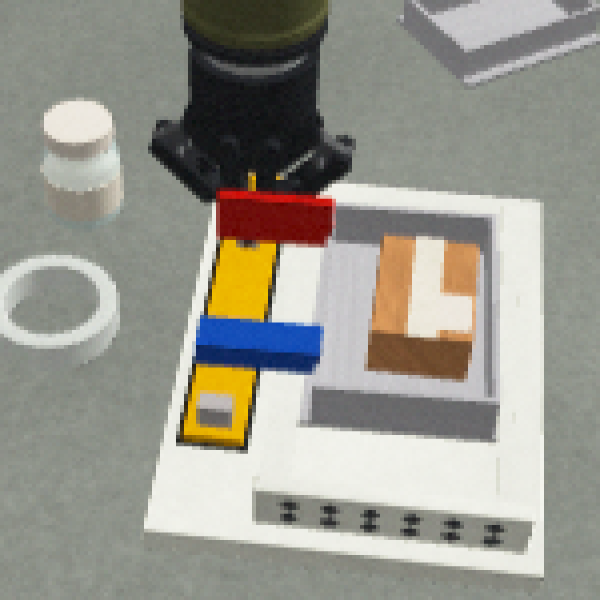

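The bar is sunk: the pin, at (215,408), is nearly at deck level. The fingers are against the tab at (275,215) and the tray is moving, with the lug at (260,345) still short of the pin. I keep pushing.

```bash
python3 -m jog '[{"slide":[0.15,0,0],"turn":[0,0,0],"gripper":0},{"slide":[0.15,0,0],"turn":[0,0,0],"gripper":0},{"slide":[0.15,0,0],"turn":[0,0,0],"gripper":0},{"slide":[0.15,0,0],"turn":[0,0,0],"gripper":0},{"slide":[0.15,0,0],"turn":[0,0,0],"gripper":0},{"slide":[0.15,0,0],"turn":[0,0,0],"gripper":0},{"slide":[0.15,0,0],"turn":[0,0,0],"gripper":0}]'
python3 -c "from h import *;state()"
python3 -m jog '[{"slide":[0.08,0,0],"turn":[0,0,0],"gripper":0},{"slide":[0.04,0,0],"turn":[0,0,0],"gripper":0},{"slide":[0,0,0],"turn":[0,0,0],"gripper":0}]'
python3 -c "from h import *;state()"
```

```text
t: 7.05
tcp_pos: [0.5481, 0.0384, 0.0273]
tool_rot: [3.062, -0.702, -0.007]
wrist_force: [-5.6, 1.9, 7.0]
grip_width: -0.0
finger_force: 3.0
t 7.05 run [ -91.9 -104.2] z 27.3 toolx yaw -25.82 down [-0.004  0.    -1.   ] F [-5.6  1.9  7. ] w -0.0
t: 7.3
tcp_pos: [0.553, 0.0361, 0.0274]
tool_rot: [3.062, -0.703, -0.005]
wrist_force: [-2.7, 0.4, 6.0]
grip_width: 0.0001
finger_force: 3.0
t 7.3 run [ -86.5 -104.2] z 27.4 toolx yaw -25.85 down [-0.003  0.    -1.   ] F [-2.7  0.4  6. ] w 0.0
```

```bash
python3 -m jog '[{"slide":[0.1,0,0],"turn":[0,0,0],"gripper":0},{"slide":[0.1,0,0],"turn":[0,0,0],"gripper":0},{"slide":[0,0,0],"turn":[0,0,0],"gripper":0}]'
python3 -c "from h import *;state()"
python3 -m jog '[{"slide":[0.05,0,0],"turn":[0,0,0],"gripper":0},{"slide":[0.05,0,0],"turn":[0,0,0],"gripper":0},{"slide":[0,0,0],"turn":[0,0,0],"gripper":0}]'
python3 - <<'E'
from h import *
state();cv2.imwrite("pics/c4.png",cv2.resize(ctrl.grab_frame("scene")["color"][130:290,205:355],(600,600),interpolation=3))
E
```

```text
t: 7.55
tcp_pos: [0.5604, 0.0325, 0.0274]
tool_rot: [3.062, -0.703, -0.005]
wrist_force: [-3.3, 1.3, 5.6]
grip_width: 0.0002
finger_force: 3.0
t 7.55 run [ -78.2 -104.1] z 27.4 toolx yaw -25.85 down [-0.003  0.    -1.   ] F [-3.3  1.3  5.6] w 0.0
t: 7.8
tcp_pos: [0.5636, 0.0311, 0.0274]
tool_rot: [3.062, -0.702, -0.006]
wrist_force: [-3.8, 0.7, 6.1]
grip_width: -0.0001
finger_force: 3.0
t 7.8 run [ -74.8 -104.1] z 27.4 toolx yaw -25.83 down [-0.004  0.001 -1.   ] F [-3.8  0.7  6.1] w -0.0
```

View pics/c4.png

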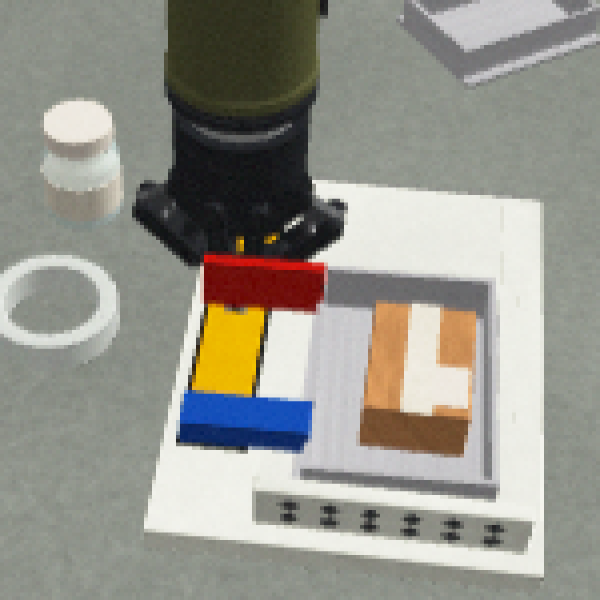

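The tray's front wall, at (400,487), is within a few mm of the stop and the lug at (245,420) covers the pin. I push in small steps until the force rises.

```bash
python3 -m jog '[{"slide":[0.05,0,0],"turn":[0,0,0],"gripper":0},{"slide":[0.03,0,0],"turn":[0,0,0],"gripper":0},{"slide":[0,0,0],"turn":[0,0,0],"gripper":0}]'
python3 -c "from h import *;state()"
python3 -m jog '[{"slide":[0.05,0,0],"turn":[0,0,0],"gripper":0},{"slide":[0,0,0],"turn":[0,0,0],"gripper":0}]'
python3 -c "from h import *;state()"
```

```text
t: 8.1
tcp_pos: [0.5663, 0.0298, 0.0274]
tool_rot: [3.062, -0.702, -0.006]
wrist_force: [-3.4, 1.8, 6.4]
grip_width: -0.0001
finger_force: 3.0
t 8.1 run [ -71.8 -104.1] z 27.4 toolx yaw -25.83 down [-0.004  0.001 -1.   ] F [-3.4  1.8  6.4] w -0.0
t: 8.27
tcp_pos: [0.5667, 0.0296, 0.0273]
tool_rot: [3.062, -0.7, -0.01]
wrist_force: [-8.5, 4.3, 8.6]
grip_width: -0.0003
finger_force: 3.0
t 8.27 run [ -71.4 -104.1] z 27.3 toolx yaw -25.77 down [-0.006  0.001 -1.   ] F [-8.5  4.3  8.6] w -0.0
```

The force rose and the fingers stopped at -71.4 mm, where -71 was expected for the tray home. I back off the tab with the bar still pressed, then rise.

```bash
python3 -m jog '[{"slide":[-0.1,0,0],"turn":[0,0,0],"gripper":0},{"slide":[-0.15,0,0],"turn":[0,0,0],"gripper":0},{"slide":[0,0,0],"turn":[0,0,0],"gripper":0},{"slide":[0,0,-0.2],"turn":[0,0,0],"gripper":0},{"slide":[0,0,-0.3],"turn":[0,0,0],"gripper":0},{"slide":[0,0,-0.5],"turn":[0,0,0],"gripper":0},{"slide":[0,0,-0.8],"turn":[0,0,0],"gripper":0},{"slide":[0,0,-0.8],"turn":[0,0,0],"gripper":0}]'
python3 -m jog '[{"slide":[-0.3,0,-0.8],"turn":[0,0,0],"gripper":0},{"slide":[-0.5,0,-0.6],"turn":[0,0,0],"gripper":0},{"slide":[-0.7,0.4,0],"turn":[0,0,0],"gripper":0},{"slide":[-0.5,0.5,0],"turn":[0,0,0],"gripper":0},{"slide":[0,0,0],"turn":[0,0,0],"gripper":0},{"slide":[0,0,0],"turn":[0,0,0],"gripper":0}]'
python3 - <<'E'
from h import *
state();cv2.imwrite("pics/c5.png",cv2.resize(ctrl.grab_frame("scene")["color"][130:290,205:355],(600,600),interpolation=3))
E
```

```text
t: 8.93
tcp_pos: [0.5592, 0.0324, 0.1318]
tool_rot: [3.061, -0.703, -0.007]
wrist_force: [0.4, 0.1, -0.5]
grip_width: 0.0
finger_force: 0.0
t: 9.43
tcp_pos: [0.4716, 0.0343, 0.1878]
tool_rot: [3.061, -0.704, -0.002]
wrist_force: [0.9, 0.5, 0.3]
grip_width: -0.0003
finger_force: 0.0
t 9.43 run [-159.1 -141.1] z 187.8 toolx yaw -25.9 down [-0.001 -0.001 -1.   ] F [0.9 0.5 0.3] w -0.0
```

View pics/c5.png

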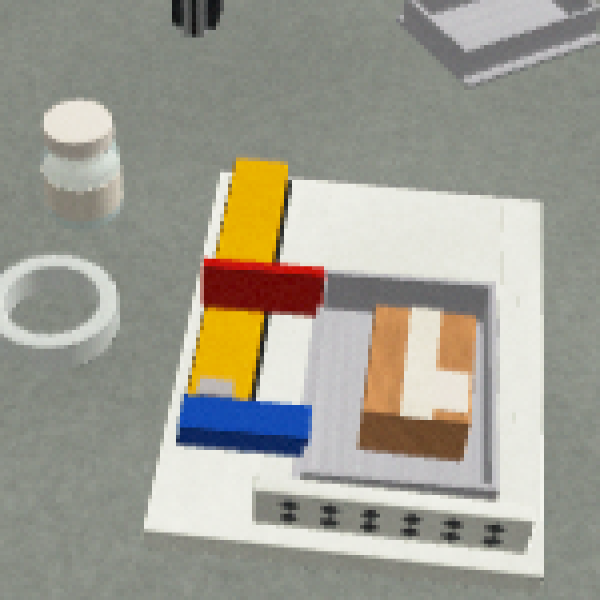

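The pin's top, at (217,386), stands up behind the lug at (245,425). The bar is up, the tray is against the stop, the carton is in the tray, and the hand is clear. I hand it in.

```bash
python3 -c "from bench import ctrl;print(ctrl.sign_off())"
```

```text
the job is handed in; nothing more can be done
None
```

The job is handed in, though the hand-in gave no verdict: the tray is against the back stop, the lock pin is up behind its lug, the carton is still in the tray, and the hand is clear.

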